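Load a hinge pin into the drilling jig

ROBOT

A 6-joint arm with a two-finger parallel gripper is mounted at the origin on the work surface. World frame = base frame: x ahead of the robot, y to its left, z up, the work surface at z = 0. Lengths are in m, angles in rad, forces in N, time in s.
With the tool pointing down it reaches from about 0.35 to 0.975 m from the base axis. Payload 17.4 kg.
Tool frame: the origin (TCP) lies midway between the tips of the shut fingers; the grasp point (between the pads) lies 19 mm behind it; x points along the fingers, y is the direction in which the jaws open and shut, and the axes are right-handed (so a half turn about x gives the same grasp; the last joint's range is limited). The gripper opens to 85 mm and grips with 20 to 120 N. Pads are 22 mm wide; open, the fingers measure 114 mm over their backs; the gripper's body (76 mm by 85 mm) begins 54 mm behind the grasp point. The pads swing forward as they close: fully open they stand 13 mm farther back than shut.
Start: joints at [1.091, 0.116, 1.442, -0, 1.584, -0.038], TCP at [0.289, 0.61, 0.231] pointing down, gripper open.
Joint ranges: [-2.83, 2.83], [-0.83, 2.19], [0.07, 2.5], [-1.14, 4.28], [0.01, 3], [-2.97, 2.97]. Speed limits (rad/s): [1.89, 1.89, 2.22, 3.14, 3.14, 3.14].

INTERFACE

Orientations are given as a 3x3 rotation matrix whose columns are the frame's x, y, z axes.
In Python, from station import manip, eyes gives the robot as it stands. The module is installed in compiled form; this text tells all that it offers.
- The arm moves only by the shell command python3 -m crank 'ROWS'. ROWS is JSON, a list of rows, each a list of 7 numbers: the shift along the tool's x, y, z in mm, then the turn, a rotation vector about the tool's x, y, z in rad, then the opening, from -1 (shut) to 1 (fully open). In form: [[x, y, z, wx, wy, wz, jaw], ...]. A call has 1 to 5 rows; each row shifts and turns the commanded pose from where the row before left it, along the tool's axes as they then stand; what a row does not reach is not made up. A row lasts 1/10 s, in which the tool goes at most 50 mm and 8.59 degrees, less where a joint would pass 70% of its speed; a pose out of reach is approached as far as the arm can. A call is refused whole if a number of a shift passes 50 or a number of a turn 0.15, either way. A call with a gripper value outside its range is refused whole. The fingers move at their own pace and stop on an object; the grip force is fixed at half the most. Time passes only in rows, so rows that do not move let the fingers close. It gives the time, the measured TCP pose, the force and the opening at its end, in the units of the state.
- manip.state(): the state, without advancing time (a new reading comes with each control period).
- eyes.camera(name): name is "scene" or "top" or "wrist"; returns the picture (480x640x3 uint8, blue, green, red); there is no depth.
- eyes.camera_info(name): a dict with "fx", "fy", "cx", "cy" (pixels), "xyz" and "rotation" of the camera in the world. Camera axes: x right, y up, looking along -z (the intrinsics and any distortion apply to the point x, -y, -z); pixel columns grow to the right and rows downward; lengths in m; the calibration is good to about 2 mm. A picture is of the moment at which its call begins: read the wrist's pose just before it. camera_info takes no time and is no camera call; for the wrist camera it gives the pose at the moment of the call.
- manip.hand_in(): hands the job in, once; it reports no verdict.
The state is a dict: "time_s": time; "joint_pos": joint angles; "dq": joint speeds; "tau": joint torques, N m; "ee_pos": TCP position; "tool_rot": TCP orientation; "force": force on the tool from outside, world axes, zero at the start; "torque": the same for the moment, N m; "width": opening from 0.0 (shut) to 1.0 (fully open).
Only numpy, scipy, OpenCV 4.12 (cv2) and the standard library are available. Lean on these libraries where they do the work, as an engineer would, in place of code of your own. Each camera call takes 0.05 s, during which the arm holds its last target.

TASK

Lift the steel hinge pin off its cedar rest and lay it in the V-groove of the drilling jig without dropping it, then push it gently along the groove, under the sprung hold-down and the drill bush, until you feel it bear on the end stop. The stop sets where the hole will come and is held only by the friction of its thumbscrew, so do not shove it out of its setting. Let go of the pin where it lies, up against the stop, and leave the other things on the bench where they are.

Things in the scene. Friction and masses are not known exactly. Their poses are not given: they have to be found in the camera images.
- pin_center (a point): Plain steel hinge pin, a round bar 20 mm in diameter and 140 mm long, both ends alike (flat, 17 mm across, with a 3 mm chamfer), about 0.35 kg (varies by a quarter). This point is the pin's centre, on its axis; its x axis runs along the pin. At the start it lies level in its rest, its axis 46 mm above the bench.
- pin_rest: Cedar rest that carries the pin at the start, fixed: a 120 x 56 x 10 mm board with two notched cleats, 14 mm thick, 52 mm wide, tops 40 mm above the bench, centred 48 mm either side of the middle along its x axis (the way the pin lies). Between the cleats there is free room down to the board. Origin: centre of the underside.
- jig: Drilling jig, fixed: plywood base (x -180 to 150 mm, 110 mm wide, 12 mm thick) with an aluminium V-block, x -165 to 65 mm, 44 mm wide, flat top 45 mm above the bench, 90 degree groove 8 mm deep along its middle. Origin: on the groove's centre line, at bench level; x axis along the groove from the open loading end to the stop; z up. Four knobs 27 mm high stand at x -150 and 85, y +-42 mm.
- groove_load (a point): Where the pin's centre should be when it is first laid in the groove: on the jig's x axis at x = -125 mm, 51 mm above the bench; axes as the jig's. 15 mm either way along the groove is fine. The pin's axis then lies 6 mm above the block's flat top, so whatever holds the pin must reach less than 6 mm below its axis. The pin's tail may overhang the block.
- hold_down (a point): Lowest point of the sprung steel hold-down finger (12 mm wide), on the groove's centre line at jig x = -22 mm, 59 mm above the bench, 2 mm below the top of a lying pin. Its tip, turned up as a lead-in, reaches to x = -42 mm, 75 mm high. It springs up as the pin is pushed under. The pin slides with about 2 to 5 N before it and 4 to 9 N under it, a few N more while lifting it; friction varies.
- drill_bush (a point): Top centre of the drill bush, 83 mm above the bench, on a fixed steel bridge that spans the groove from jig x = 16 to 50 mm (44 mm wide outside, 29 mm inside; its underside 67 mm above the bench). The pin passes under it.
- end_plate (a point): Top middle of the fixed end plate (60 mm wide, 12 mm thick, 70 mm high) at jig x = 131 mm, through which the end stop passes: a steel rod 12 mm in diameter on the groove's axis, its flat face looking back along the groove. The face may be set anywhere from jig x = 67 to 97 mm and is not measured: feel for it with the pin. The stop slips back if pressed with more than about 14 N.
- hoof_pick_center (a point): Curved steel hoof pick with a black grip, about 185 mm long and 12 mm high, lying on the bench between the robot and the jig; middle of its shank. Leave alone.
- egg_cup_center (a point): White ceramic egg cup, 48 mm in diameter, 59 mm high; its middle. Leave alone.
- hibiscus_jar_center (a point): Sealed glass jar of dried hibiscus, 64 mm in diameter, 91 mm high; its middle. Leave alone.
- clay_pot_center (a point): Small terracotta pot, 84 mm in diameter, 74 mm high; its middle. Leave alone.
- spanner_grip (a point): Steel spanner 150 mm long, lying flat on the bench; a point on its handle. Leave alone.
Mind the look-alikes: they are no part of the job. What is shaped like the part that bears pin_center but blue or purple is not meant.

How it is judged:
By the outcome, as a careful person would: the job done as asked, in the order asked, and still so for the second after the job is handed in, with the robot touching nothing.
It also fails if it takes over 54 s, if anything falls off the work surface, if the arm or the gripper's body presses on something with over 40 N, if the wrist force passes 120 N, or if a joint passes its speed limit or range.

## Working session

There is one attempt and no reset: what is moved stays moved. The work goes in short steps, Python scripts to look and compute and a shell command to move; the robot and the scene stay as the last step left them, time stands still between calls to the robot, and variables do not carry over. Pictures are saved under pics/ and viewed, and the job is handed in when it is done.

```bash
mkdir -p pics; ls
python3 - <<'E'
from station import manip, eyes
import cv2
s=manip.state(); print({k:(v if not hasattr(v,'round') else v) for k,v in s.items()})
for n in ("scene","top","wrist"):
    im=eyes.camera(n); cv2.imwrite(f"pics/{n}0.png",im); print(n,eyes.camera_info(n))
E
```

```text
pics
{'time_s': 0.0, 'joint_pos': array([ 1.09117797e+00,  1.16499915e-01,  1.44226904e+00, -4.10790701e-06,
        1.58400894e+00, -3.78145577e-02]), 'dq': array([ 1.09831399e-04, -5.79559811e-04,  2.11913256e-03,  1.84991224e-04,
        3.28122890e-05,  5.99770375e-05]), 'tau': array([-9.79302386e-04, -7.32025838e+01, -6.32445645e+01, -1.61342332e-04,
        6.89577908e-03,  3.15582577e-05]), 'ee_pos': array([0.28853902, 0.61000759, 0.23055044]), 'tool_rot': array([[-5.43274154e-04,  4.27570486e-01,  9.03981850e-01],
       [-1.05340676e-03,  9.03981237e-01, -4.27570829e-01],
       [-9.99999298e-01, -1.18454877e-03, -4.07040022e-05]]), 'force': array([ 0.0891151 , -0.22149353, -0.82737458]), 'torque': array([0.00331961, 0.01164749, 0.05934354]), 'width': 0.9961687731547972}
scene {'fx': 587.5526391028071, 'fy': 587.5526391028071, 'cx': 321.5465007266178, 'cy': 236.11355785947202, 'xyz': array([ 0.92495223, -0.7838173 ,  1.5164896 ]), 'rotation': array([[ 0.82143957, -0.48574152,  0.29881803],
       [ 0.57007291,  0.68473634, -0.45404077],
       [ 0.01593489,  0.54331512,  0.8393776 ]])}
top {'fx': 461.4406274381106, 'fy': 461.4406274381106, 'cx': 318.54526030503496, 'cy': 239.44850717505113, 'xyz': array([ 0.33346144, -0.00804801,  1.18129876]), 'rotation': array([[ 0.01846568,  0.99695918, -0.07570611],
       [-0.99966993,  0.01705702, -0.01921151],
       [-0.01786177,  0.07603587,  0.99694509]])}
wrist {'fx': 374.3943766332121, 'fy': 374.3943766332121, 'cx': 324.833423890712, 'cy': 237.0481099373397, 'xyz': array([0.21542424, 0.64448128, 0.37223162]), 'rotation': array([[ 0.42785068, -0.85815136, -0.28376054],
       [ 0.90384863,  0.40579998,  0.13558772],
       [-0.00120476, -0.31448787,  0.94926073]])}
```

View pics/scene0.png

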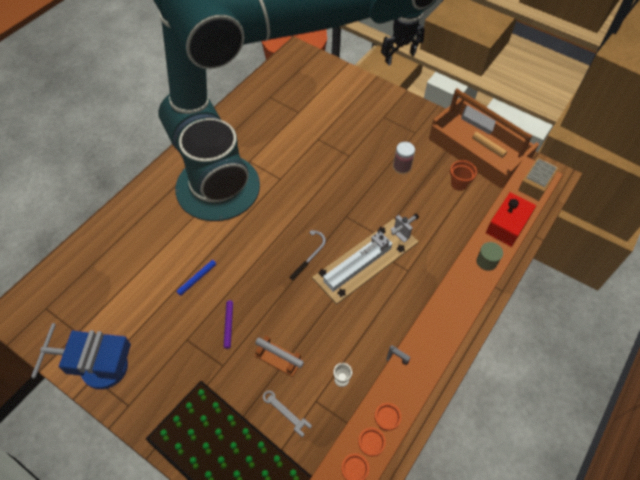

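View pics/top0.png

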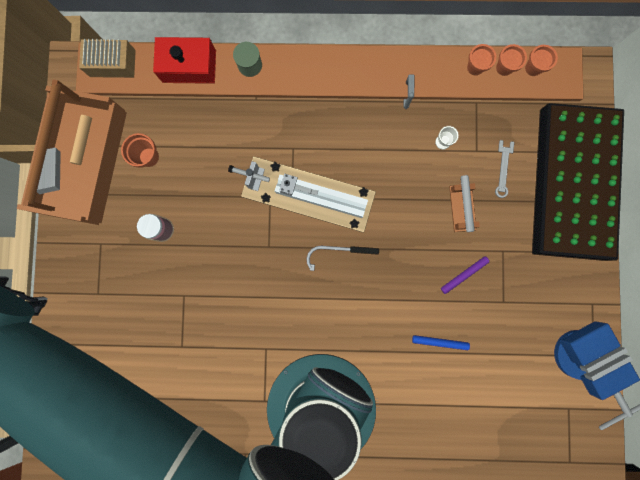

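View pics/wrist0.png

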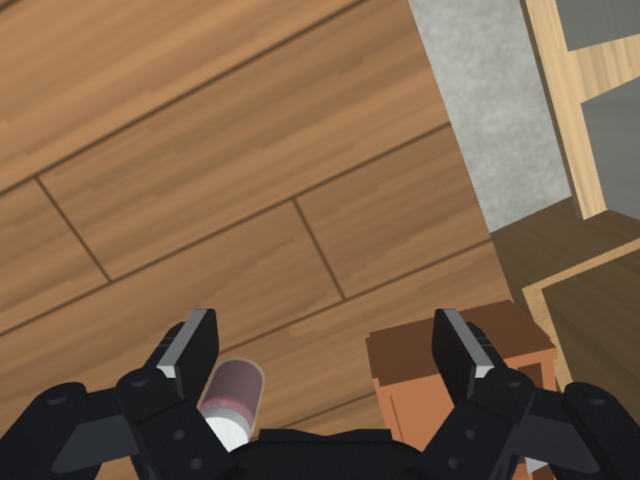

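Top view: the pin lies on its rest near (466,204), the jig's loading end is near (370,205) and the end plate near (255,175). The purple and blue bars are decoys.

```bash
cat > h.py <<'E'
import numpy as np, cv2
from station import manip, eyes
def proj(ci,P):
    P=np.atleast_2d(P); c=(P-ci["xyz"])@ci["rotation"]
    return np.c_[ci["cx"]+ci["fx"]*c[:,0]/-c[:,2], ci["cy"]-ci["fy"]*c[:,1]/-c[:,2]]
def ray(ci,uv):
    u,v=uv; d=np.array([(u-ci["cx"])/ci["fx"],-(v-ci["cy"])/ci["fy"],-1.0]); return ci["rotation"]@d
def onz(ci,uv,z):
    d=ray(ci,uv); return ci["xyz"]+d*(z-ci["xyz"][2])/d[2]
E
python3 - <<'E'
import cv2,numpy as np
t=cv2.imread('pics/top0.png'); s=cv2.imread('pics/scene0.png')
a=cv2.resize(t[130:250,225:385],None,fx=5,fy=5,interpolation=cv2.INTER_CUBIC); cv2.imwrite('pics/tj.png',a)
b=cv2.resize(t[165:245,430:520],None,fx=6,fy=6,interpolation=cv2.INTER_CUBIC)
c=cv2.resize(s[320:390,240:320],None,fx=6,fy=6,interpolation=cv2.INTER_CUBIC)
cv2.imwrite('pics/tp.png',b);cv2.imwrite('pics/sp.png',c)
d=cv2.resize(s[200:310,305:430],None,fx=5,fy=5,interpolation=cv2.INTER_CUBIC);cv2.imwrite('pics/sj.png',d)
E
```

```text
(no output)
```

View pics/tj.png

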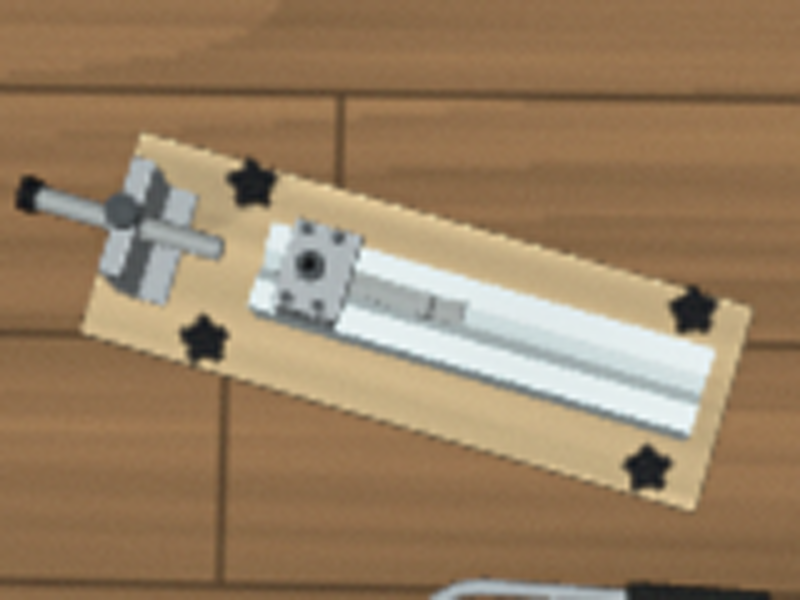

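View pics/tp.png

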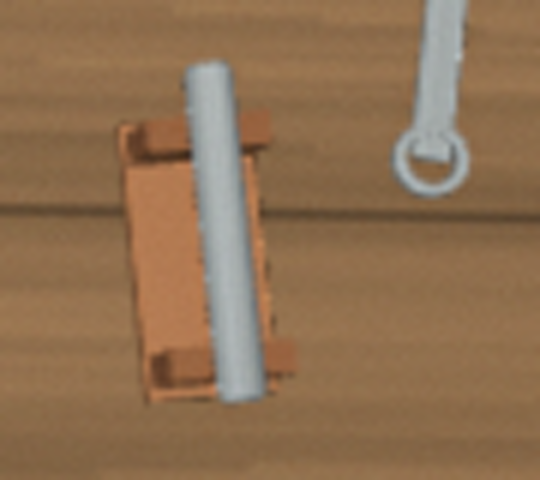

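View pics/sp.png

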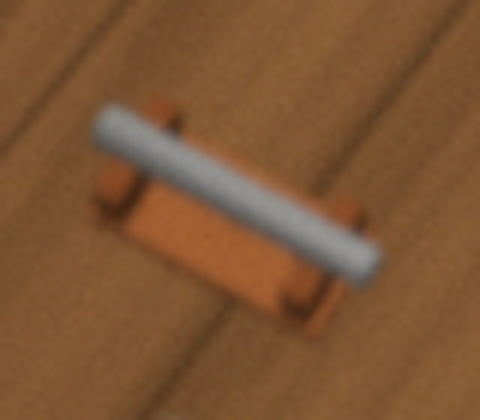

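View pics/sj.png

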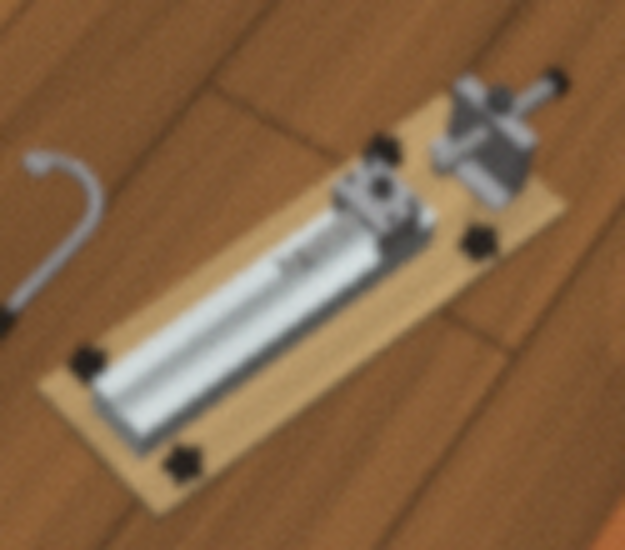

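Run:
```python
from h import *
ci=eyes.camera_info("top"); cs=eyes.camera_info("scene")
def px(c,f,o): return (np.array(c)+.5)/f-.5+np.array(o)
# jig, corners + knobs + bush
loc=np.array([[150,-55],[150,55],[-180,55],[-180,-55],[85,-42],[85,42],[-150,42],[-150,-42],[33,0]])/1000.
z=[.012]*4+[.027]*4+[.083]
T=[(140,133),(82,332),(695,510),(752,308),(252,182),(203,339),(647,466),(692,308),(310,264)]
S=[(566,205),(447,93),(40,384),(160,515),(478,241),(383,151),(88,361),(183,463),(380,186)]
def fit(cam,L,f,o):
    W=np.array([onz(cam,px(c,f,o),zz)[:2] for c,zz in zip(L,z)])
    a=loc-loc.mean(0); b=W-W.mean(0)
    th=np.arctan2((a[:,0]*b[:,1]-a[:,1]*b[:,0]).sum(),(a*b).sum())
    R=np.array([[np.cos(th),-np.sin(th)],[np.sin(th),np.cos(th)]])
    t=W.mean(0)-R@loc.mean(0)
    print("jig",t,np.degrees(th)); print(np.round(1000*(W-loc@R.T-t),1).tolist()); return t,th
# sign check: y sign may be mirrored
fit(ci,T,5,(225,130))
i=[1,0,3,2,5,4,7,6,8]
fit(cs,[S[0],S[1],S[2],S[3],S[4],S[5],S[6],S[7],S[8]],5,(305,200))
for n,cam,(x0,y0,x1,y1) in (("top",ci,(455,170,480,236)),("scene",cs,(250,332,308,370))):
    im=cv2.imread(f"pics/{n}0.png"); h=cv2.cvtColor(im,cv2.COLOR_BGR2HSV)
    m=np.zeros(im.shape[:2],np.uint8); m[y0:y1,x0:x1]=(h[y0:y1,x0:x1,1]<75)*255
    c=max(cv2.findContours(m,0,cv2.CHAIN_APPROX_NONE)[0],key=cv2.contourArea)
    r=cv2.minAreaRect(c); print(n,r)
    b=cv2.boxPoints(r); 
    if np.linalg.norm(b[0]-b[1])>np.linalg.norm(b[1]-b[2]): e=[(b[1]+b[2])/2,(b[0]+b[3])/2]
    else: e=[(b[0]+b[1])/2,(b[2]+b[3])/2]
    P=[onz(cam,q,.046) for q in e]; print(P,np.linalg.norm(P[0]-P[1]),"mid",(P[0]+P[1])/2,"ang",np.degrees(np.arctan2(*(P[1]-P[0])[[1,0]])))
```

```text
jig [0.54391832 0.05904273] 74.73771150350028
[[-1.4, -0.4], [0.4, -2.5], [0.7, 0.5], [-1.2, 1.5], [-0.2, -1.5], [-0.2, -0.9], [0.7, 0.5], [0.2, 0.9], [1.0, 1.9]]
jig [0.54750386 0.05565244] 74.606762672622
[[-2.6, 0.6], [1.5, 0.6], [1.2, 3.0], [-0.1, 2.2], [-0.3, -2.7], [0.3, -2.8], [-0.5, -0.7], [0.6, -1.8], [-0.1, 1.6]]
top ((467.1150817871094, 203.1001739501953), (56.76945877075195, 8.492920875549316), 83.54118347167969)
[array([ 0.58639386, -0.34379364,  0.046     ]), array([ 0.44611431, -0.35864152,  0.046     ])] 0.14106313844187085 mid [ 0.51625408 -0.35121758  0.046     ] ang -173.9580280209546
scene ((279.1178283691406, 352.2006530761719), (52.43431091308594, 7.2625908851623535), 28.610458374023438)
[array([ 0.44667894, -0.36022062,  0.046     ]), array([ 0.58816528, -0.3463072 ,  0.046     ])] 0.14216879495471815 mid [ 0.51742211 -0.35326391  0.046     ] ang 5.616270355187023
```

The two views agree on the pin to about 2 mm: centre ≈ (0.517, −0.352), axis at 5.8°. The jig comes out at about (0.546, 0.057), yaw 74.7°, and I'll refine that with the wrist camera. Next I move above the pin.

```bash
python3 -m crank '[[0,-36,28.8,0,0,0,1],[0,-36,28.8,0,0,0,1],[0,-36,28.8,0,0,0,1],[0,-36,28.8,0,0,0,1],[0,-36,28.8,0,0,0,1]]'
python3 -m crank '[[0,-36,28.8,0,0,0,1],[0,-36,28.8,0,0,0,1],[0,-36,28.8,0,0,0,1],[0,-36,28.8,0,0,0,1],[0,-36,28.8,0,0,0,1]]'
```

```text
time_s: 0.65
ee_pos: [0.3418, 0.3842, 0.231]
tool_rot: [[-0.0, 0.427, 0.904], [-0.0, 0.904, -0.427], [-1.0, -0.0, 0.0]]
force: [1.5, -0.3, 1.0]
width: 1.0
time_s: 1.15
ee_pos: [0.3949, 0.1599, 0.2313]
tool_rot: [[0.0, 0.427, 0.904], [0.0, 0.904, -0.427], [-1.0, 0.0, 0.0]]
force: [0.9, 0.6, -0.1]
width: 1.0
```

```bash
python3 -m crank '[[0,-36,28.8,0,0,0,1],[0,-36,28.8,0,0,0,1],[0,-36,28.8,0,0,0,1],[0,-36,28.8,0,0,0,1],[0,-36,28.8,0,0,0,1]]'
python3 -m crank '[[6,-36,28.8,0.1,0,0,1],[6,-38,20,0.15,0,0,1],[6,-40,14,0.15,0,0,1],[6,-43,8,0.15,0,0,1],[6,-43,0,0.15,0,0,1]]'
```

```text
time_s: 1.65
ee_pos: [0.4481, -0.0647, 0.2314]
tool_rot: [[0.001, 0.428, 0.904], [-0.0, 0.904, -0.428], [-1.0, 0.0, 0.001]]
force: [0.3, -0.1, 0.5]
width: 0.999
time_s: 2.15
ee_pos: [0.378, -0.2499, 0.2005]
tool_rot: [[-0.001, 0.912, 0.41], [0.0, 0.41, -0.912], [-1.0, -0.001, -0.001]]
force: [0.3, 0.5, 0.2]
width: 1.0
```

```bash
python3 -m crank '[[0,17,30,0,0,0,1],[0,17,30,0,0,0,1],[0,17,30,0,0,0,1],[0,17,30,0,0,0,1],[0,17,30,0,0,0,1]]'
python3 -m crank '[[0,0,0,0.148,0,0,1],[0,0,0,0.148,0,0,1],[0,0,0,0.148,0,0,1],[0,0,0,0.148,0,0,1],[0,0,0,0.148,0,0,1]]'
python3 -m crank '[[0,0,0,0.148,0,0,1],[0,0,0,0.148,0,0,1],[0,0,0,0.148,0,0,1],[0,0,0,0.148,0,0,1],[0,0,0,0.148,0,0,1]]'
python3 -m crank '[[0,0,0,0.148,0,0,1],[0,0,0,0.148,0,0,1],[0,0,0,0.116,0,0,1],[0,0,0,0,0,0,1]]'
cat > look.py <<'E'
import sys
from h import *
s=manip.state(); ci=eyes.camera_info("wrist"); im=eyes.camera("wrist"); n=sys.argv[1]
cv2.imwrite(f"pics/{n}.png",im); np.savez(f"pics/{n}.npz",**ci,ee=s["ee_pos"],R=s["tool_rot"])
print(s["time_s"],s["ee_pos"],s["tool_rot"].round(4).tolist(),s["joint_pos"].round(3),s["force"].round(2),s["width"])
E
python3 look.py w1
```

```text
time_s: 2.65
ee_pos: [0.5197, -0.3502, 0.2009]
tool_rot: [[-0.0, 0.909, 0.416], [0.0, 0.416, -0.909], [-1.0, -0.0, -0.0]]
force: [0.4, 0.1, 0.3]
width: 1.001
time_s: 3.15
ee_pos: [0.5186, -0.3493, 0.201]
tool_rot: [[-0.0, 0.95, -0.312], [0.0, -0.312, -0.95], [-1.0, -0.0, -0.0]]
force: [-0.2, 0.2, 1.0]
width: 1.002
time_s: 3.65
ee_pos: [0.5186, -0.3493, 0.2011]
tool_rot: [[-0.0, 0.491, -0.871], [0.0, -0.871, -0.491], [-1.0, -0.0, 0.0]]
force: [0.6, 0.2, -0.0]
width: 1.002
time_s: 4.05
ee_pos: [0.5186, -0.3492, 0.2011]
tool_rot: [[-0.0, 0.106, -0.994], [0.0, -0.994, -0.106], [-1.0, -0.0, 0.0]]
force: [-0.3, 0.2, 0.2]
width: 0.998
4.05 [ 0.51859129 -0.34924728  0.20109434] [[-0.0003, 0.1056, -0.9944], [0.0002, -0.9944, -0.1056], [-1.0, -0.0003, 0.0003]] [-0.633  0.018  1.593  0.     1.531  0.832] [-0.27  0.16  0.17] 0.9980611990643438
```

View pics/w1.png

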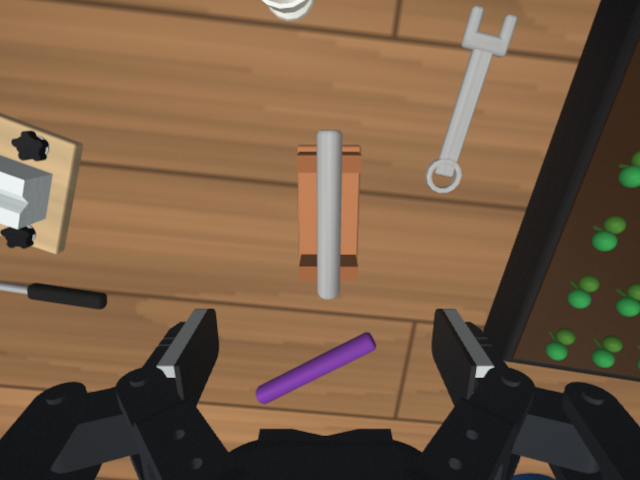

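The wrist view shows the pin upright at column ~329, rows 130–298. The jig's loading end is at the left.

```bash
cat > pin.py <<'E'
import sys
from h import *
n=sys.argv[1]; x0,y0,x1,y1=map(int,sys.argv[2:6]); z=float(sys.argv[6])
ci=np.load(f"pics/{n}.npz"); im=cv2.imread(f"pics/{n}.png"); h=cv2.cvtColor(im,cv2.COLOR_BGR2HSV)
m=np.zeros(im.shape[:2],np.uint8); m[y0:y1,x0:x1]=((h[y0:y1,x0:x1,1]<60)&(h[y0:y1,x0:x1,2]>70))*255
c=max(cv2.findContours(m,0,cv2.CHAIN_APPROX_NONE)[0],key=cv2.contourArea)
r=cv2.minAreaRect(c); print(r)
b=cv2.boxPoints(r)
if np.linalg.norm(b[0]-b[1])>np.linalg.norm(b[1]-b[2]): e=[(b[1]+b[2])/2,(b[0]+b[3])/2]
else: e=[(b[0]+b[1])/2,(b[2]+b[3])/2]
P=[onz(ci,q,z) for q in e]; d=P[1]-P[0]; print(P,np.linalg.norm(d),"mid",(P[0]+P[1])/2,"ang",np.degrees(np.arctan2(d[1],d[0])))
print("tcp px",proj(ci,ci["ee"]))
E
python3 pin.py w1 300 110 350 310 0.046
```

```text
((328.5, 214.5), (169.0, 25.0), 90.0)
[array([ 0.58672661, -0.34509161,  0.046     ]), array([ 0.44379906, -0.36067254,  0.046     ])] 0.14377430346407324 mid [ 0.51526284 -0.35288207  0.046     ] ang -173.7785965623624
tcp px [[324.04238789 312.541774  ]]
```

```bash
python3 -m crank '[[30,3.1,2.4,0,0,0,1],[35,0,0,0,0,0,1],[35,0,0,0,0,0,1],[30,0,0,0,0,0,1],[20,0,0,0,0,0,1]]'
python3 -m crank '[[8,0,0,0,0,0,1],[2.5,0,0,0,0,0,1],[0,0,0,0,0,0,1]]'
python3 look.py w2
```

```text
time_s: 4.6
ee_pos: [0.5158, -0.3521, 0.0487]
tool_rot: [[-0.002, 0.112, -0.994], [0.001, -0.994, -0.112], [-1.0, -0.002, 0.002]]
force: [0.9, -0.5, 0.0]
width: 0.997
time_s: 4.9
ee_pos: [0.5169, -0.3529, 0.0416]
tool_rot: [[0.001, 0.109, -0.994], [-0.001, -0.994, -0.109], [-1.0, 0.001, -0.001]]
force: [0.6, -0.1, -0.2]
width: 1.002
4.9 [ 0.51691638 -0.35291178  0.04160605] [[0.0006, 0.1088, -0.9941], [-0.0005, -0.9941, -0.1088], [-1.0, 0.0006, -0.0006]] [-0.64   0.125  1.748 -0.     1.268  0.822] [ 0.56 -0.05 -0.21] 1.0022408859310294
```

View pics/w2.png

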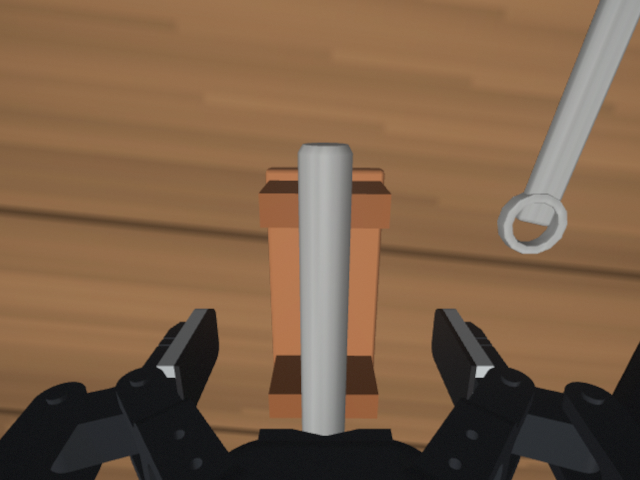

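The pin is centred between the open pads (columns 300–352, pads at 217 and 433), and the cleats are clear of them. Closing.

```bash
python3 -m crank '[[0,0,0,0,0,0,0],[0,0,0,0,0,0,-0.3],[0,0,0,0,0,0,-1],[0,0,0,0,0,0,-1],[0,0,0,0,0,0,-1]]'
python3 -m crank '[[0,0,0,0,0,0,-1],[0,0,0,0,0,0,-1],[0,0,0,0,0,0,-1]]'
python3 look.py w3
```

```text
time_s: 5.45
ee_pos: [0.5166, -0.3525, 0.0412]
tool_rot: [[0.0, 0.108, -0.994], [0.0, -0.994, -0.108], [-1.0, -0.0, -0.0]]
force: [-3.1, 2.8, 3.2]
width: 0.208
time_s: 5.75
ee_pos: [0.5167, -0.3525, 0.0412]
tool_rot: [[0.0, 0.108, -0.994], [0.0, -0.994, -0.108], [-1.0, -0.0, -0.0]]
force: [-2.6, 4.2, 5.4]
width: 0.208
5.75 [ 0.51665826 -0.35251462  0.04118533] [[0.0001, 0.1076, -0.9942], [0.0003, -0.9942, -0.1076], [-1.0, -0.0003, -0.0001]] [-0.64   0.125  1.749  0.     1.268  0.823] [-2.58  4.2   5.42] 0.20798553066753872
```

View pics/w3.png

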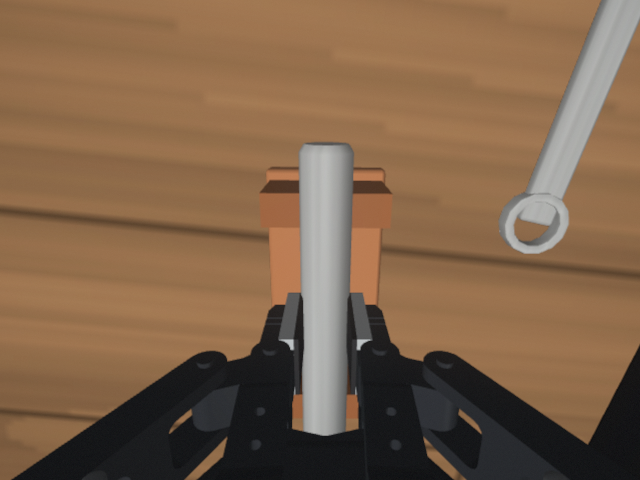

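Width 0.208 fits a 20 mm bar, since the reading is roughly linear in finger angle. Lifting slowly and checking.

```bash
python3 -m crank '[[-2,0,0,0,0,0,-1],[-4,0,0,0,0,0,-1],[-8,0,0,0,0,0,-1],[-15,0,0,0,0,0,-1],[-15,0,0,0,0,0,-1]]'
python3 -m crank '[[-20,0,0,0,0,0,-1],[-20,0,0,0,0,0,-1],[-10,0,0,0,0,0,-1],[-5,0,0,0,0,0,-1],[0,0,0,0,0,0,-1]]'
python3 look.py w4
```

```text
time_s: 6.3
ee_pos: [0.5167, -0.3527, 0.0863]
tool_rot: [[0.0, 0.108, -0.994], [-0.0, -0.994, -0.108], [-1.0, 0.0, -0.0]]
force: [0.4, 0.5, -2.6]
width: 0.207
time_s: 6.8
ee_pos: [0.5167, -0.3527, 0.1404]
tool_rot: [[0.001, 0.108, -0.994], [-0.0, -0.994, -0.108], [-1.0, 0.001, -0.001]]
force: [0.2, 0.3, -3.1]
width: 0.207
6.8 [ 0.51673815 -0.35273775  0.14040123] [[0.0007, 0.1076, -0.9942], [-0.0005, -0.9942, -0.1076], [-1.0, 0.0006, -0.0006]] [-0.64   0.048  1.662  0.     1.431  0.823] [ 0.19  0.25 -3.08] 0.20655078788929404
```

View pics/w4.png

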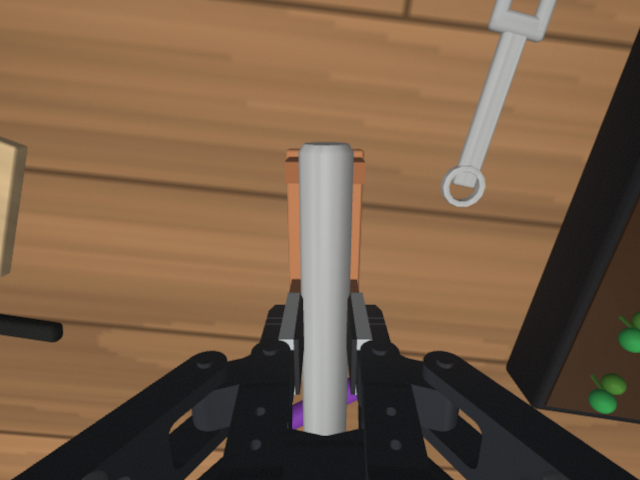

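The pin is held with no slip (weight 3.1 N, same place in the picture). Carrying it to the jig at this height.

```bash
python3 -m crank '[[0,-20,-2,0,0,0,-1],[0,-36,-3.4,0,0,0,-1],[0,-36,-3.4,0,0,0,-1],[0,-36,-3.4,0,0,0,-1],[0,-36,-3.4,0,0,0,-1]]'
python3 -m crank '[[0,-36,-3.4,0,0,0,-1],[0,-36,-3.4,0,0,0,-1],[0,-32,-2.6,0,0,0,-1],[0,-20,-2,0,0,0,-1],[0,0,0,-0.08,0,0,-1]]'
python3 -m crank '[[0,0,0,-0.14,0,0,-1],[0,0,0,-0.14,0,0,-1],[0,0,0,-0.14,0,0,-1],[0,0,0,-0.14,0,0,-1],[0,0,0,-0.14,0,0,-1]]'
python3 -m crank '[[0,0,0,-0.14,0,0,-1],[0,0,0,-0.14,0,0,-1],[0,0,0,-0.09,0,0,-1],[0,0,0,-0.046,0,0,-1],[0,0,0,0,0,0,-1]]'
python3 look.py w5
```

```text
time_s: 7.35
ee_pos: [0.5137, -0.1858, 0.1388]
tool_rot: [[-0.001, 0.107, -0.994], [0.001, -0.994, -0.107], [-1.0, -0.001, 0.001]]
force: [0.4, -0.2, -3.4]
width: 0.202
time_s: 7.85
ee_pos: [0.5118, -0.0606, 0.139]
tool_rot: [[-0.001, 0.189, -0.982], [0.001, -0.982, -0.189], [-1.0, -0.001, 0.001]]
force: [0.3, -0.2, -3.8]
width: 0.206
time_s: 8.35
ee_pos: [0.5118, -0.0628, 0.1388]
tool_rot: [[-0.001, 0.779, -0.626], [0.0, -0.626, -0.779], [-1.0, -0.001, 0.001]]
force: [-0.8, 0.3, -3.3]
width: 0.205
time_s: 8.85
ee_pos: [0.5119, -0.0629, 0.1389]
tool_rot: [[-0.001, 0.965, -0.263], [0.0, -0.263, -0.965], [-1.0, -0.001, 0.0]]
force: [0.1, 0.6, -3.0]
width: 0.203
8.85 [ 0.51191276 -0.06286387  0.13894689] [[-0.0012, 0.9648, -0.2629], [0.0003, -0.2629, -0.9648], [-1.0, -0.0012, 0.0]] [-0.172 -0.196  1.894  0.     1.444  0.094] [ 0.06  0.64 -3.02] 0.20338135063194285
```

View pics/w5.png

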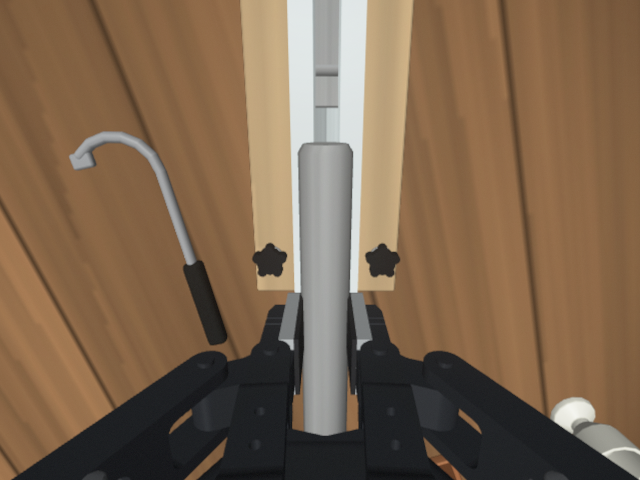

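The pin's leading end is at (326,145), roughly over the groove. Knobs are at (270,260) and (383,260), base corners at (258,290) and (394,290). Next I measure the lateral offset.

```bash
cat > jig.py <<'E'
import sys
from h import *
n=sys.argv[1]; rows=[int(r) for r in sys.argv[2].split(",")]; zp=float(sys.argv[3]); prow=[int(r) for r in sys.argv[4].split(",")]
ci=np.load(f"pics/{n}.npz"); im=cv2.imread(f"pics/{n}.png").astype(int)
R=ci["R"]; ax=-R[:,2]; lat=R[:,1]
def tool(P): d=P-ci["ee"]; return round(1000*float(d@ax),1),round(1000*float(d@lat),1)
h=cv2.cvtColor(im.astype(np.uint8),cv2.COLOR_BGR2HSV)
for r in rows:
    w=np.where((h[r,:,1]<45)&(h[r,:,2]>195))[0]; w=w[(w>260)&(w<400)]
    L,Rr=w.min()-.5,w.max()+.5
    a,b=onz(ci,(L,r),.045),onz(ci,(Rr,r),.045); print("block row",r,L,Rr,"tool ax,lat",tool(a),tool(b),"mid",tool((a+b)/2),"w",1000*np.linalg.norm(a-b))
for r in prow:
    w=np.where((h[r,:,1]<60)&(h[r,:,2]>60))[0]; 
    g=im[r,285:370].sum(1); e=np.abs(np.diff(g)); 
    print("pin row",r,"edges",[(285+i+.5,int(np.diff(g)[i])) for i in np.argsort(-e)[:5]])
E
python3 jig.py w5 5,40,60,120,200,240 0.1437 160,200,250,280
python3 - <<'E'
from h import *
ci=np.load("pics/w5.npz"); R=ci["R"]; ax=-R[:,2]; lat=R[:,1]
for nm,uv,z in (("knobL",(270,260),.027),("knobR",(383,260),.027),("baseL",(258,290.5),.012),("baseR",(394,290.5),.012),("pinend",(326,144),.1437),("pin L160",(299.5,160),.1437),("pinR160",(352.5,160),.1437)):
    P=onz(ci,uv,z); d=P-ci["ee"]; print(nm,P.round(4),(1000*d@ax).round(1),(1000*d@lat).round(1))
E
```

```text
block row 5 286.5 366.5 tool ax,lat (136.8, -21.1) (136.8, 22.9) mid (136.8, 0.9) w 43.95170254637344
block row 40 287.5 365.5 tool ax,lat (119.6, -21.1) (119.5, 22.9) mid (119.6, 0.9) w 43.98727198313995
block row 60 287.5 364.5 tool ax,lat (109.3, -21.4) (109.3, 22.7) mid (109.3, 0.6) w 44.090519554086114
block row 120 289.5 362.5 tool ax,lat (76.5, -21.3) (76.5, 22.6) mid (76.5, 0.6) w 43.81912683926525
block row 200 291.5 360.5 tool ax,lat (27.5, -21.5) (27.5, 22.8) mid (27.5, 0.7) w 44.26913137121357
block row 240 292.5 359.5 tool ax,lat (0.4, -21.6) (0.4, 23.0) mid (0.4, 0.7) w 44.51819909856978
pin row 160 edges [(np.float64(352.5), 266), (np.float64(297.5), -193), (np.float64(290.5), 128), (np.float64(361.5), -89), (np.float64(298.5), -81)]
pin row 200 edges [(np.float64(351.5), 268), (np.float64(298.5), -178), (np.float64(291.5), 134), (np.float64(297.5), -124), (np.float64(352.5), 79)]
pin row 250 edges [(np.float64(350.5), 223), (np.float64(299.5), -186), (np.float64(349.5), 133), (np.float64(292.5), 110), (np.float64(358.5), -99)]
pin row 280 edges [(np.float64(349.5), 288), (np.float64(300.5), -164), (np.float64(299.5), -164), (np.float64(293.5), 162), (np.float64(357.5), -99)]
knobL [ 0.4676 -0.0727  0.027 ] -21.2 -40.0
knobR [ 0.547  -0.0943  0.027 ] -21.1 42.2
baseL [ 0.4464 -0.1003  0.012 ] -53.3 -53.2
baseR [ 0.5506 -0.1285  0.012 ] -53.2 54.7
pinend [0.5308 0.0047 0.1437] 70.1 0.5
pin L160 [0.5201 0.0018 0.1437] 64.5 -9.1
pinR160 [ 0.5386 -0.0032  0.1437] 64.5 10.0
```

The groove is 0.3 mm to the right of the pin and parallel to it. The pin's centre is at jig x ≈ −128. Lowering.

```bash
python3 -m crank '[[15,0.3,-2.5,0,0,0,-1],[25,0,0,0,0,0,-1],[22,0,0,0,0,0,-1],[14,0,0,0,0,0,-1],[8,0,0,0,0,0,-1]]'
python3 -m crank '[[4,0,0,0,0,0,-1],[2,0,0,0,0,0,-1],[1,0,0,0,0,0,-1],[0,0,0,0,0,0,-1]]'
```

```text
time_s: 9.4
ee_pos: [0.5127, -0.0608, 0.0538]
tool_rot: [[-0.002, 0.964, -0.264], [0.0, -0.264, -0.964], [-1.0, -0.002, 0.0]]
force: [0.7, 0.7, -3.2]
width: 0.201
time_s: 9.8
ee_pos: [0.5137, -0.0612, 0.0493]
tool_rot: [[0.001, 0.965, -0.264], [-0.0, -0.264, -0.965], [-1.0, 0.001, -0.0]]
force: [0.3, -0.6, -3.6]
width: 0.203
```

```bash
python3 -m crank '[[1,0,0,0,0,0,-1],[0.5,0,0,0,0,0,-1],[0,0,0,0,0,0,-1]]'
python3 -m crank '[[0.5,0,0,0,0,0,-1],[0.5,0,0,0,0,0,-1],[0,0,0,0,0,0,-1]]'
```

```text
time_s: 10.1
ee_pos: [0.5134, -0.0611, 0.0474]
tool_rot: [[0.0, 0.965, -0.264], [-0.0, -0.264, -0.965], [-1.0, 0.0, 0.0]]
force: [-1.0, 0.0, -3.0]
width: 0.208
time_s: 10.4
ee_pos: [0.5135, -0.0611, 0.0467]
tool_rot: [[0.0, 0.965, -0.264], [-0.0, -0.264, -0.965], [-1.0, 0.0, 0.0]]
force: [-3.7, 0.7, 4.8]
width: 0.205
```

Contact at z = 46.7 mm, close to the expected 46.2. The side force is small, so I ease the pin towards −y and settle it.

```bash
python3 -m crank '[[0,-0.4,0,0,0,0,-1],[0.2,0,0,0,0,0,-1],[0,0,0,0,0,0,-1]]'; python3 look.py w6
```

```text
time_s: 10.7
ee_pos: [0.5131, -0.061, 0.0463]
tool_rot: [[0.0, 0.965, -0.264], [-0.0, -0.264, -0.965], [-1.0, 0.0, -0.0]]
force: [-3.4, 1.2, 4.6]
width: 0.208
10.7 [ 0.51310447 -0.06098857  0.04634756] [[0.0002, 0.9646, -0.2638], [-0.0, -0.2638, -0.9646], [-1.0, 0.0002, -0.0]] [-0.168 -0.117  1.983  0.     1.276  0.099] [-3.4   1.19  4.62] 0.20831777928619555
```

View pics/w6.png

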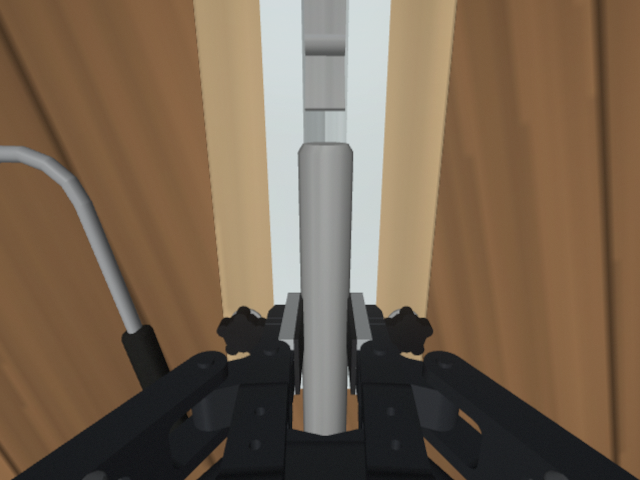

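```bash
python3 -m crank '[[0.2,-0.4,0,0,0,0,-1],[0,0,0,0,0,0,-1],[0,0,0,0,0,0,-1]]'; python3 -m crank '[[0.2,-0.3,0,0,0,0,-1],[0,0,0,0,0,0,-1],[0,0,0,0,0,0,-1]]'
```

```text
time_s: 11.05
ee_pos: [0.513, -0.061, 0.0463]
tool_rot: [[0.001, 0.965, -0.264], [-0.0, -0.264, -0.965], [-1.0, 0.001, -0.0]]
force: [-0.3, 0.2, 5.5]
width: 0.206
time_s: 11.35
ee_pos: [0.513, -0.0609, 0.0463]
tool_rot: [[0.002, 0.965, -0.264], [-0.0, -0.264, -0.965], [-1.0, 0.002, -0.0]]
force: [1.0, -0.8, 5.8]
width: 0.211
```

Seated: z is steady, lateral force is about 0 and 6 N vertical. Releasing and rising.

```bash
python3 -m crank '[[0,0,0,0,0,0,-0.45],[0,0,0,0,0,0,-0.3],[0,0,0,0,0,0,-0.1],[0,0,0,0,0,0,0],[0,0,0,0,0,0,0]]'; python3 -m crank '[[-10,0,0,0,0,0,0],[-20,0,0,0,0,0,0],[-15,0,0,0,0,0,0],[0,0,0,0,0,0,0]]'; python3 look.py w7
```

```text
time_s: 11.85
ee_pos: [0.5123, -0.0608, 0.0456]
tool_rot: [[-0.0, 0.965, -0.264], [0.0, -0.264, -0.965], [-1.0, -0.0, 0.0]]
force: [0.0, 0.6, 0.1]
width: 0.501
time_s: 12.25
ee_pos: [0.5135, -0.061, 0.0935]
tool_rot: [[0.004, 0.965, -0.264], [-0.001, -0.264, -0.965], [-1.0, 0.004, -0.0]]
force: [0.2, 0.2, -0.0]
width: 0.5
12.25 [ 0.5134883  -0.0609787   0.09353037] [[0.0038, 0.9646, -0.2638], [-0.0007, -0.2638, -0.9646], [-1.0, 0.0039, -0.0004]] [-0.168 -0.163  1.942 -0.     1.359  0.099] [ 0.19  0.23 -0.03] 0.49977577073696194
```

View pics/w7.png

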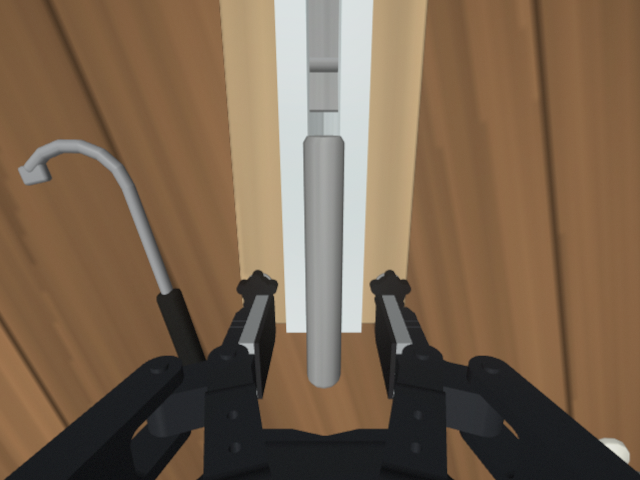

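The pin lies in the groove with its front end just short of the hold-down tip. Now I go behind the tail, shut the fingers and tilt slightly so the fingertips lead.

```bash
python3 -m crank '[[-5,0,30,0,0,0,0],[0,0,35,0,0,0,0],[0,0,30,0,0,0,-1],[0,0,3,0,0.1,0,-1],[0,0,0,0,0.1,0,-1]]'; python3 -m crank '[[0,0,0,0,0,0,-1],[0,0,0,0,0,0,-1]]';  python3 look.py w8
```

```text
time_s: 12.8
ee_pos: [0.4863, -0.1556, 0.0954]
tool_rot: [[0.054, 0.964, -0.259], [0.195, -0.264, -0.945], [-0.979, 0.001, -0.202]]
force: [-0.6, 0.6, -0.3]
width: 0.004
time_s: 13.0
ee_pos: [0.4861, -0.1558, 0.095]
tool_rot: [[0.051, 0.964, -0.26], [0.19, -0.265, -0.945], [-0.98, -0.001, -0.197]]
force: [-0.1, 0.4, 0.1]
width: -0.002
13.0 [ 0.48606916 -0.15579539  0.0949848 ] [[0.0511, 0.9642, -0.2603], [0.19, -0.2652, -0.9453], [-0.9805, -0.0012, -0.1968]] [-0.47  -0.159  1.946  0.197  1.399 -0.24 ] [-0.14  0.36  0.08] -0.001919736433317685
```

View pics/w8.png

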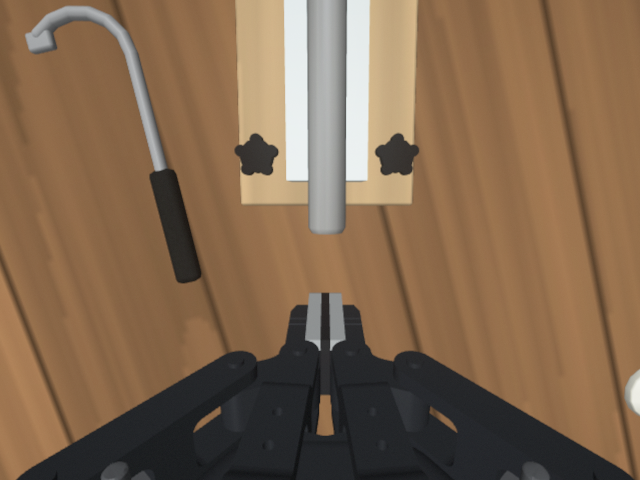

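The pin's tail is at (327,234) and the shut fingertips are behind it at (325,295), in line.

Run:
```python
from h import *
ci=np.load("pics/w8.npz"); R=ci["R"]; ax=np.array([.2638,.9646,0]); lat=np.array([.9646,-.2638,0])
for uv,z in (((327,234),.047),((308.5,200),.051),((345.5,200),.051),((286,170),.045),((368,170),.045)):
    d=onz(ci,uv,z)-ci["ee"]; print(uv,(1000*d@ax).round(1),(1000*d@lat).round(1))
```

```text
(327, 234) 27.8 1.2
(308.5, 200) 46.3 -8.6
(345.5, 200) 46.3 10.9
(286, 170) 62.3 -20.9
(368, 170) 62.2 23.3
```

```bash
python3 -m crank '[[20,0.5,4,0,0,0,-1],[18,0.5,3.6,0,0,0,-1],[5,0,1,0,0,0,-1],[1,0,0.2,0,0,0,-1],[0,0,0,0,0,0,-1]]'
```

```text
time_s: 13.55
ee_pos: [0.4878, -0.1553, 0.0515]
tool_rot: [[0.053, 0.965, -0.258], [0.191, -0.263, -0.946], [-0.98, 0.001, -0.198]]
force: [-0.3, -0.9, -0.5]
width: -0.005
```

```bash
python3 -m crank '[[2.5,0,0.5,0,0,0,-1],[0.8,0,-4,0,0,0,-1],[0.8,0,-4,0,0,0,-1],[0,0,0,0,0,0,-1]]'; python3 -c "
from station import manip; s=manip.state(); print(s['ee_pos'],s['tool_rot'])"
```

```text
time_s: 13.95
ee_pos: [0.4898, -0.1472, 0.0485]
tool_rot: [[0.053, 0.965, -0.258], [0.192, -0.263, -0.945], [-0.98, 0.0, -0.199]]
force: [-0.4, -0.0, -0.3]
width: 0.001
[ 0.48981931 -0.14716458  0.04854554] [[ 5.26092456e-02  9.64661179e-01 -2.58188066e-01]
 [ 1.91582368e-01 -2.63493329e-01 -9.45445642e-01]
 [-9.80065540e-01  2.74900761e-04 -1.98674259e-01]]
```

```bash
python3 -m crank '[[0.4,0,-1.96,0,0,0,-1],[0.4,0,-1.96,0,0,0,-1],[0.3,0,-1.47,0,0,0,-1],[0.2,0,-0.98,0,0,0,-1],[0.2,0,-0.98,0,0,0,-1]]'
python3 -m crank '[[0.2,0,-0.98,0,0,0,-1],[0.2,0,-0.98,0,0,0,-1],[0.2,0,-0.98,0,0,0,-1],[0.2,0,-0.98,0,0,0,-1],[0.2,0,-0.98,0,0,0,-1]]'
```

```text
time_s: 14.45
ee_pos: [0.4916, -0.1403, 0.0483]
tool_rot: [[0.052, 0.965, -0.259], [0.192, -0.264, -0.945], [-0.98, -0.0, -0.199]]
force: [0.7, 0.2, 0.3]
width: -0.002
time_s: 14.95
ee_pos: [0.4929, -0.1357, 0.0483]
tool_rot: [[0.052, 0.965, -0.259], [0.191, -0.264, -0.945], [-0.98, 0.0, -0.198]]
force: [-0.7, -2.8, 0.1]
width: 0.002
```

Contact felt at about 3 N. Pushing along.

```bash
P='[[0.4,0,-1.96,0,0,0,-1],[0.4,0,-1.96,0,0,0,-1],[0.4,0,-1.96,0,0,0,-1],[0.4,0,-1.96,0,0,0,-1],[0.4,0,-1.96,0,0,0,-1]]' ; unset P
python3 -m crank '[[0.3,0,-1.47,0,0,0,-1],[0.4,0,-1.96,0,0,0,-1],[0.4,0,-1.96,0,0,0,-1],[0.4,0,-1.96,0,0,0,-1],[0.4,0,-1.96,0,0,0,-1]]'
python3 -m crank '[[0.4,0,-1.96,0,0,0,-1],[0.4,0,-1.96,0,0,0,-1],[0.4,0,-1.96,0,0,0,-1],[0.4,0,-1.96,0,0,0,-1],[0.4,0,-1.96,0,0,0,-1]]'
```

```text
time_s: 15.45
ee_pos: [0.4955, -0.1262, 0.0483]
tool_rot: [[0.052, 0.965, -0.259], [0.192, -0.264, -0.945], [-0.98, 0.0, -0.199]]
force: [-0.5, -3.1, 0.3]
width: -0.005
time_s: 15.95
ee_pos: [0.4981, -0.1166, 0.0483]
tool_rot: [[0.052, 0.965, -0.259], [0.192, -0.264, -0.945], [-0.98, 0.0, -0.199]]
force: [-0.4, -4.4, 0.6]
width: -0.001
```

```bash
python3 -m crank '[[0.3,0,-1.47,0,0,0,-1],[0.3,0,-1.47,0,0,0,-1],[0.3,0,-1.47,0,0,0,-1],[0.3,0,-1.47,0,0,0,-1],[0.3,0,-1.47,0,0,0,-1]]'
python3 -m crank '[[0.3,0,-1.47,0,0,0,-1],[0.3,0,-1.47,0,0,0,-1],[0.3,0,-1.47,0,0,0,-1],[0.3,0,-1.47,0,0,0,-1],[0.3,0,-1.47,0,0,0,-1]]'
```

```text
time_s: 16.45
ee_pos: [0.5001, -0.1094, 0.0483]
tool_rot: [[0.052, 0.965, -0.259], [0.192, -0.264, -0.945], [-0.98, -0.0, -0.199]]
force: [0.0, -2.9, 1.1]
width: -0.002
time_s: 16.95
ee_pos: [0.502, -0.1026, 0.0483]
tool_rot: [[0.052, 0.965, -0.259], [0.191, -0.264, -0.945], [-0.98, 0.0, -0.198]]
force: [-3.3, -7.1, 0.9]
width: 0.001
```

```bash
python3 -m crank '[[0.4,0,-1.96,0,0,0,-1],[0.4,0,-1.96,0,0,0,-1],[0.4,0,-1.96,0,0,0,-1],[0.4,0,-1.96,0,0,0,-1],[0.4,0,-1.96,0,0,0,-1]]'; python3 look.py w9
```

```text
time_s: 17.45
ee_pos: [0.5046, -0.0929, 0.0483]
tool_rot: [[0.052, 0.965, -0.259], [0.191, -0.264, -0.945], [-0.98, 0.0, -0.198]]
force: [-2.8, -7.1, 2.3]
width: -0.002
17.45 [ 0.50464769 -0.09290602  0.04826886] [[0.0523, 0.9645, -0.2587], [0.1908, -0.2639, -0.9455], [-0.9802, 0.0001, -0.1978]] [-0.344 -0.126  1.997  0.207  1.291 -0.136] [-2.76 -7.13  2.29] -0.0017999873971411536
```

View pics/w9.png

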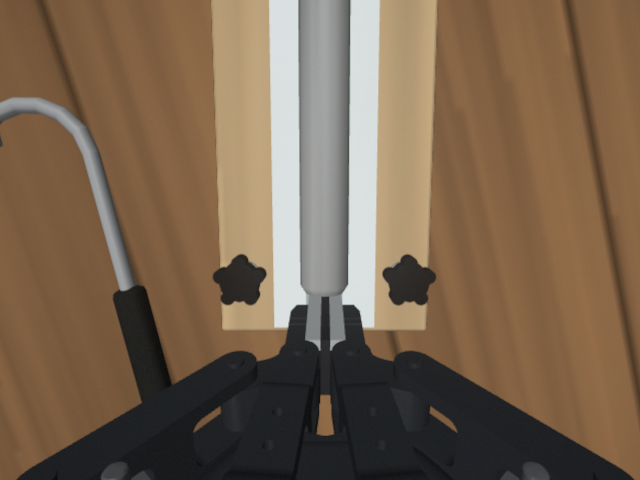

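The pin is under the hold-down, pushed squarely at (325,292), with the tail near jig x ≈ −146. The sliding force is 7–8 N. There is at least 65 mm still to go.

```bash
python3 -m crank '[[0.4,0,-1.96,0,0,0,-1],[0.4,0,-1.96,0,0,0,-1],[0.4,0,-1.96,0,0,0,-1],[0.4,0,-1.96,0,0,0,-1],[0.4,0,-1.96,0,0,0,-1]]'
python3 -m crank '[[0.4,0,-1.96,0,0,0,-1],[0.4,0,-1.96,0,0,0,-1],[0.4,0,-1.96,0,0,0,-1],[0.4,0,-1.96,0,0,0,-1],[0.4,0,-1.96,0,0,0,-1]]'
python3 -m crank '[[0.4,0,-1.96,0,0,0,-1],[0.4,0,-1.96,0,0,0,-1],[0.4,0,-1.96,0,0,0,-1],[0.4,0,-1.96,0,0,0,-1],[0.4,0,-1.96,0,0,0,-1]]'
python3 -m crank '[[0.4,0,-1.96,0,0,0,-1],[0.4,0,-1.96,0,0,0,-1],[0.4,0,-1.96,0,0,0,-1],[0.4,0,-1.96,0,0,0,-1],[0.4,0,-1.96,0,0,0,-1]]'
```

```text
time_s: 18.0
ee_pos: [0.5073, -0.0833, 0.0483]
tool_rot: [[0.052, 0.965, -0.259], [0.191, -0.264, -0.945], [-0.98, 0.0, -0.198]]
force: [-1.3, -7.6, 1.5]
width: -0.003
time_s: 18.5
ee_pos: [0.51, -0.0736, 0.0483]
tool_rot: [[0.052, 0.965, -0.259], [0.191, -0.264, -0.945], [-0.98, 0.0, -0.198]]
force: [-2.2, -7.8, 2.3]
width: 0.004
time_s: 19.0
ee_pos: [0.5126, -0.064, 0.0483]
tool_rot: [[0.052, 0.965, -0.259], [0.191, -0.264, -0.946], [-0.98, 0.0, -0.198]]
force: [-1.8, -7.9, 0.8]
width: 0.002
time_s: 19.5
ee_pos: [0.5152, -0.0544, 0.0483]
tool_rot: [[0.052, 0.965, -0.259], [0.191, -0.264, -0.946], [-0.98, 0.0, -0.198]]
force: [-1.8, -7.5, 3.5]
width: 0.003
```

```bash
python3 -m crank '[[0.4,0,-1.96,0,0,0,-1],[0.4,0,-1.96,0,0,0,-1],[0.4,0,-1.96,0,0,0,-1],[0.4,0,-1.96,0,0,0,-1],[0.4,0,-1.96,0,0,0,-1]]'
python3 -m crank '[[0.4,0,-1.96,0,0,0,-1],[0.4,0,-1.96,0,0,0,-1],[0.4,0,-1.96,0,0,0,-1],[0.4,0,-1.96,0,0,0,-1],[0.4,0,-1.96,0,0,0,-1]]'
python3 - <<'E'
from h import *
for n,(x0,y0,x1,y1) in (("top",(225,150,325,225)),("scene",(340,200,440,275))):
    im=eyes.camera(n); cv2.imwrite(f"pics/{n}1.png",im); cv2.imwrite(f"pics/{n}1c.png",cv2.resize(im[y0:y1,x0:x1],None,fx=8,fy=8,interpolation=cv2.INTER_CUBIC))
E
```

```text
time_s: 20.0
ee_pos: [0.5179, -0.0447, 0.0482]
tool_rot: [[0.052, 0.965, -0.259], [0.191, -0.264, -0.946], [-0.98, 0.0, -0.198]]
force: [-1.4, -8.3, 2.7]
width: -0.005
time_s: 20.5
ee_pos: [0.5205, -0.0351, 0.0482]
tool_rot: [[0.052, 0.965, -0.259], [0.191, -0.264, -0.945], [-0.98, 0.0, -0.198]]
force: [-2.2, -6.7, 2.9]
width: 0.002
```

View pics/top1c.png

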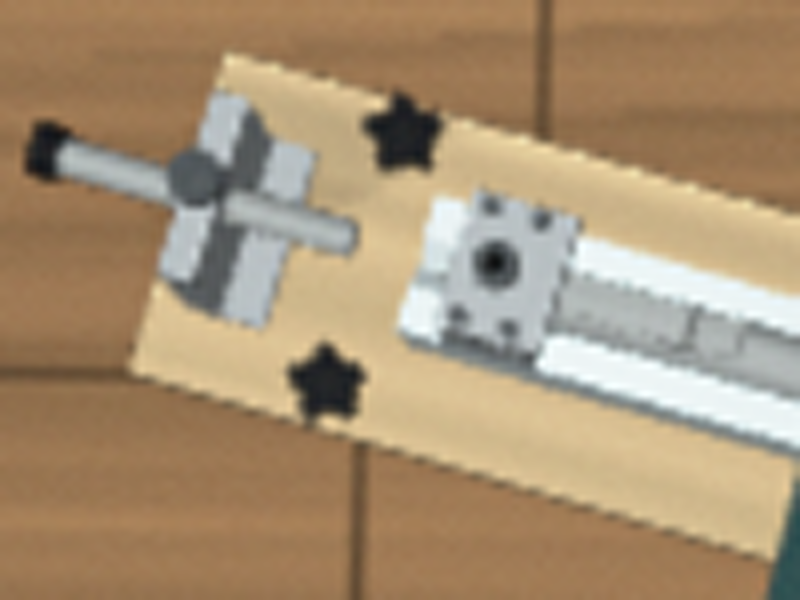

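View pics/scene1c.png

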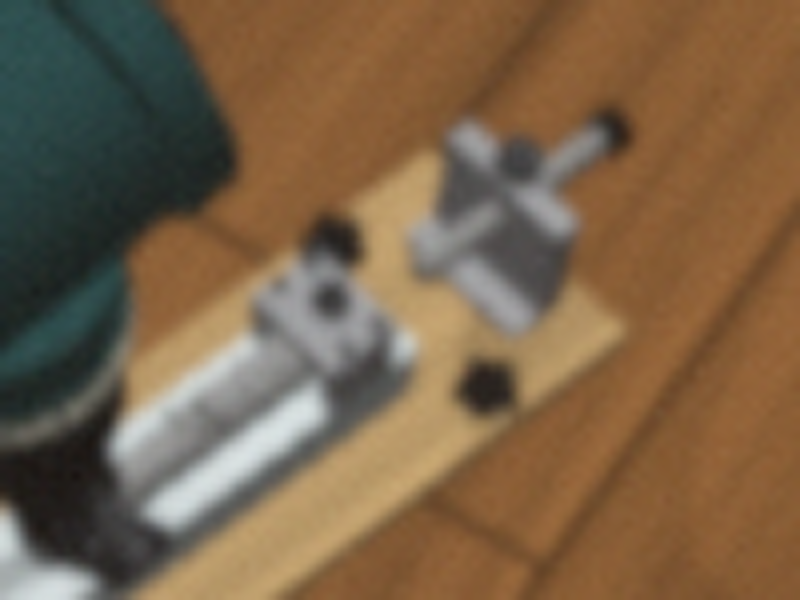

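The pin's front has not yet cleared the bridge. In the top view the stop's face is at crop (357,238), pixel (269.2,179.3).

Run:
```python
from h import *
ci=eyes.camera_info("top"); ax=np.array([.2638,.9646,0])
def p(c,o): return (np.array(c)+.5)/8-.5+np.array(o)
f=onz(ci,p((357,238),(225,150)),.053); 
k=[onz(ci,p(c,(225,150)),.027) for c in ((402,133),(326,383))]; e=[onz(ci,p(c,(225,150)),.045) for c in ((440,198),(400,330))]; b=onz(ci,p((495,262),(225,150)),.083)
print("stop rel knobs x", 85+1000*((f-sum(k)/2)@ax),"rel block end",65+1000*((f-sum(e)/2)@ax),"rel bush",33+1000*((f-b)@ax), f@ax)
s=manip.state()["ee_pos"]; print(s@ax)
cs=eyes.camera_info("scene"); o=(340,200)
f=onz(cs,p((423,258),o),.051);k=[onz(cs,p(c,o),.027) for c in ((332,243),(487,387))];b=onz(cs,p((330,297),o),.083)
print("scene", 85+1000*((f-sum(k)/2)@ax),33+1000*((f-b)@ax), f@ax)
```

```text
stop rel knobs x 84.31215871968361 rel block end 84.87097371365492 rel bush 80.60188882630635 0.2835516862593336
0.10381534219104245
scene 93.66427411496225 88.48608954375786 0.28888106614053793
```

The stop face is estimated at jig x ≈ 81–93, a gap of about 29–34 mm. Another 16 mm at the current pace, then slowly.

```bash
python3 -m crank '[[0.4,0,-1.96,0,0,0,-1],[0.4,0,-1.96,0,0,0,-1],[0.4,0,-1.96,0,0,0,-1],[0.4,0,-1.96,0,0,0,-1],[0.4,0,-1.96,0,0,0,-1]]'
python3 -m crank '[[0.3,0,-1.47,0,0,0,-1],[0.3,0,-1.47,0,0,0,-1],[0.3,0,-1.47,0,0,0,-1],[0.3,0,-1.47,0,0,0,-1],[0,0,0,0,0,0,-1]]'
python3 - <<'E'
from h import *
for n,(x0,y0,x1,y1) in (("top",(225,150,325,225)),):
    im=eyes.camera(n); cv2.imwrite(f"pics/{n}2.png",im); cv2.imwrite(f"pics/{n}2c.png",cv2.resize(im[y0:y1,x0:x1],None,fx=8,fy=8,interpolation=cv2.INTER_CUBIC))
E
python3 look.py w10
```

```text
time_s: 21.1
ee_pos: [0.5232, -0.0254, 0.0482]
tool_rot: [[0.052, 0.965, -0.259], [0.191, -0.264, -0.945], [-0.98, 0.0, -0.198]]
force: [-1.6, -7.6, 2.5]
width: -0.004
time_s: 21.6
ee_pos: [0.5248, -0.0194, 0.0482]
tool_rot: [[0.052, 0.965, -0.259], [0.191, -0.264, -0.945], [-0.98, 0.0, -0.198]]
force: [-0.7, -4.6, 1.8]
width: -0.0
21.65 [ 0.52480761 -0.01940965  0.04822848] [[0.0526, 0.9646, -0.2586], [0.1913, -0.2639, -0.9454], [-0.9801, 0.0002, -0.1983]] [-0.195 -0.117  1.989  0.209  1.261  0.009] [-1.16 -4.66  1.18] -0.0012709059197125061
```

View pics/top2c.png

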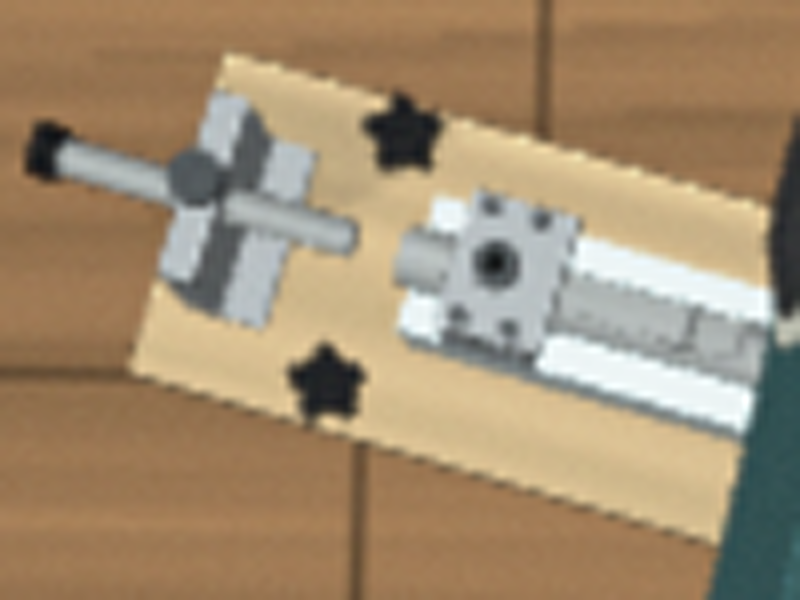

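View pics/w10.png

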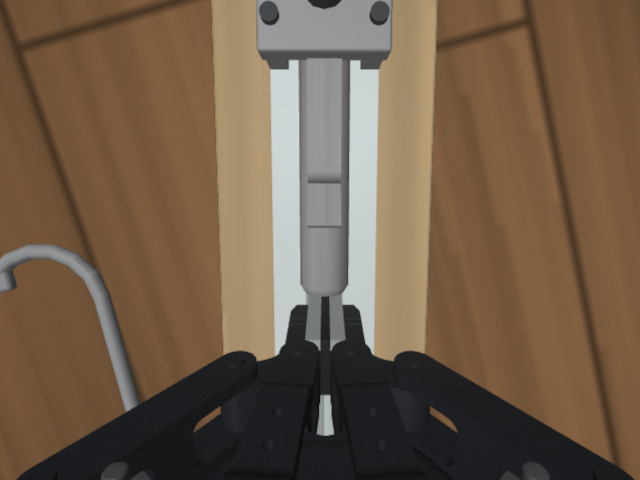

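The pin's front now shows at crop (397,257) and the stop face at (357,240), so the gap is about 14 mm. Slow approach from here.

```bash
python3 -m crank '[[0.2,0,-0.98,0,0,0,-1],[0.2,0,-0.98,0,0,0,-1],[0.2,0,-0.98,0,0,0,-1],[0.2,0,-0.98,0,0,0,-1],[0.2,0,-0.98,0,0,0,-1]]'
python3 -m crank '[[0.1,0,-0.49,0,0,0,-1],[0.1,0,-0.49,0,0,0,-1],[0.1,0,-0.49,0,0,0,-1],[0.1,0,-0.49,0,0,0,-1],[0.1,0,-0.49,0,0,0,-1]]'
```

```text
time_s: 22.2
ee_pos: [0.5261, -0.0149, 0.0482]
tool_rot: [[0.052, 0.965, -0.259], [0.191, -0.264, -0.945], [-0.98, 0.0, -0.198]]
force: [-2.9, -7.8, 2.8]
width: -0.002
time_s: 22.7
ee_pos: [0.5267, -0.0125, 0.0482]
tool_rot: [[0.052, 0.965, -0.259], [0.191, -0.264, -0.945], [-0.98, 0.0, -0.198]]
force: [-2.5, -8.4, 2.1]
width: -0.0
```

```bash
python3 -m crank '[[0.1,0,-0.49,0,0,0,-1],[0.1,0,-0.49,0,0,0,-1],[0.1,0,-0.49,0,0,0,-1]]'
```

```text
time_s: 23.0
ee_pos: [0.5271, -0.011, 0.0482]
tool_rot: [[0.052, 0.965, -0.259], [0.191, -0.264, -0.945], [-0.98, 0.0, -0.198]]
force: [-2.0, -8.2, 3.1]
width: 0.002
```

```bash
python3 -m crank '[[0.1,0,-0.49,0,0,0,-1],[0.1,0,-0.49,0,0,0,-1],[0.1,0,-0.49,0,0,0,-1]]'
```

```text
time_s: 23.3
ee_pos: [0.5275, -0.0096, 0.0482]
tool_rot: [[0.052, 0.965, -0.259], [0.191, -0.264, -0.945], [-0.98, 0.0, -0.198]]
force: [-1.5, -8.1, 3.3]
width: 0.001
```

```bash
python3 -m crank '[[0.06,0,-0.3,0,0,0,-1],[0.06,0,-0.3,0,0,0,-1],[0.06,0,-0.3,0,0,0,-1]]' | grep -E "ee|force"
python3 -m crank '[[0.06,0,-0.3,0,0,0,-1],[0.06,0,-0.3,0,0,0,-1]]' | grep -E "ee|force"
```

```text
ee_pos: [0.5278, -0.0087, 0.0482]
force: [-2.3, -9.0, 3.6]
ee_pos: [0.5279, -0.0081, 0.0482]
force: [-1.5, -8.4, 1.9]
```

```bash
python3 -m crank '[[0.06,0,-0.3,0,0,0,-1],[0.06,0,-0.3,0,0,0,-1]]' | grep -E "ee|force"
```

```text
ee_pos: [0.5281, -0.0075, 0.0482]
force: [-2.6, -7.7, 2.3]
```

```bash
python3 -m crank '[[0.06,0,-0.3,0,0,0,-1],[0.06,0,-0.3,0,0,0,-1]]' | grep -E "ee|force"
```

```text
ee_pos: [0.5282, -0.0069, 0.0482]
force: [-1.8, -8.9, 2.6]
```

```bash
python3 -m crank '[[0.06,0,-0.3,0,0,0,-1]]' | grep -E "ee|force"
```

```text
ee_pos: [0.5283, -0.0067, 0.0482]
force: [-1.4, -7.3, 2.9]
```

```bash
python3 -m crank '[[0.06,0,-0.3,0,0,0,-1]]' | grep -E "ee|force"
```

```text
ee_pos: [0.5284, -0.0063, 0.0482]
force: [-1.0, -8.0, 1.3]
```

```bash
python3 -m crank '[[0.06,0,-0.3,0,0,0,-1]]' | grep -E "ee|force"
```

```text
ee_pos: [0.5285, -0.0061, 0.0482]
force: [-1.0, -8.0, 2.0]
```

```bash
python3 -m crank '[[0.06,0,-0.3,0,0,0,-1]]' | grep -E "ee|force"
```

```text
ee_pos: [0.5286, -0.0057, 0.0482]
force: [-2.1, -7.2, 2.2]
```

Run:
```python
from h import *
for n,(x0,y0,x1,y1) in (("top",(225,150,325,225)),):
    im=eyes.camera(n); cv2.imwrite(f"pics/{n}3.png",im); cv2.imwrite(f"pics/{n}3c.png",cv2.resize(im[y0:y1,x0:x1],None,fx=8,fy=8,interpolation=cv2.INTER_CUBIC))
print(manip.state()["force"],manip.state()["time_s"])
```

```text
[-2.15700636 -7.19887493  2.21975281] 24.65
```

View pics/top3c.png

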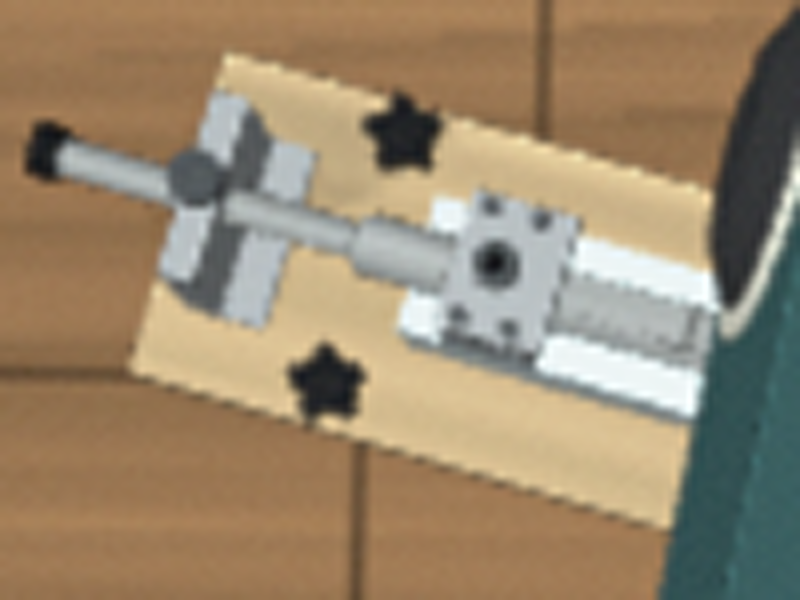

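The gap looks nearly closed at crop (355,240) and the stop's far end at (47,150) hasn't moved. The force is still only sliding friction. Continuing in fine steps.

```bash
python3 -m crank '[[0.04,0,-0.2,0,0,0,-1]]' | grep -E "ee|force"
```

```text
ee_pos: [0.5286, -0.0055, 0.0482]
force: [-1.8, -8.2, 3.5]
```

```bash
python3 -m crank '[[0.04,0,-0.2,0,0,0,-1]]' | grep -E "ee|force"
```

```text
ee_pos: [0.5287, -0.0054, 0.0482]
force: [-1.0, -7.8, 1.8]
```

```bash
python3 -m crank '[[0.04,0,-0.2,0,0,0,-1]]' | grep -E "ee|force"
```

```text
ee_pos: [0.5287, -0.0052, 0.0482]
force: [-2.2, -7.7, 2.9]
```

```bash
python3 -m crank '[[0.04,0,-0.2,0,0,0,-1]]' | grep -E "ee|force"
```

```text
ee_pos: [0.5288, -0.0049, 0.0482]
force: [-1.9, -7.6, 2.1]
```

```bash
python3 -m crank '[[0.05,0,-0.25,0,0,0,-1]]' | grep -E "ee|force"
```

```text
ee_pos: [0.5288, -0.0047, 0.0482]
force: [-2.7, -7.3, 1.4]
```

```bash
python3 -m crank '[[0.05,0,-0.25,0,0,0,-1]]' | grep -E "ee|force"
```

```text
ee_pos: [0.5289, -0.0045, 0.0482]
force: [-2.6, -10.6, 2.6]
```

```bash
python3 -m crank '[[0.05,0,-0.25,0,0,0,-1]]' | grep -E "ee|force"
```

```text
ee_pos: [0.5289, -0.0045, 0.0482]
force: [-3.5, -12.7, 2.5]
```

```bash
python3 -m crank '[[0.05,0,-0.25,0,0,0,-1]]' | grep -E "ee|force"
```

```text
ee_pos: [0.5289, -0.0044, 0.0482]
force: [-4.6, -13.9, 3.9]
```

Clear bearing on the stop: the finger stalled and the force rose from 7.5 to 14.6 N, so about 6–7 N is on the stop, under the 14 N slip. Back away now.

```bash
python3 -m crank '[[-0.1,0,0.5,0,0,0,-1],[-0.4,0,2,0,0,0,-1],[-1.5,0,8,0,0,0,-1],[-6,0,25,0,0,0,-1],[-10,0,30,0,0,0,-1]]'
python3 -m crank '[[-40,0,10,0,0,0,-1],[-45,0,0,0,0,0,-1],[-45,0,0,0,0,0,-1],[-20,0,0,0,0,0,-1],[0,0,0,0,0,0,-1]]'
python3 look.py w11
python3 - <<'E'
from h import *
for n,(x0,y0,x1,y1) in (("top",(225,150,325,225)),("scene",(340,200,440,275))):
    im=eyes.camera(n); cv2.imwrite(f"pics/{n}4.png",im); cv2.imwrite(f"pics/{n}4c.png",cv2.resize(im[y0:y1,x0:x1],None,fx=8,fy=8,interpolation=cv2.INTER_CUBIC))
a=cv2.imread("pics/top0.png");b=cv2.imread("pics/top4.png")
for nm,(x0,y0,x1,y1) in dict(stop=(225,158,246,182),pick=(300,240,385,275),cup=(430,120,465,150),span=(490,135,520,200),pot=(115,125,165,170),jar=(130,210,175,245)).items():
    print(nm,np.abs(a[y0:y1,x0:x1].astype(int)-b[y0:y1,x0:x1]).mean().round(2))
E
```

```text
time_s: 25.95
ee_pos: [0.5106, -0.0691, 0.0523]
tool_rot: [[0.051, 0.965, -0.257], [0.192, -0.262, -0.946], [-0.98, -0.001, -0.199]]
force: [0.6, -0.9, -0.1]
width: -0.003
time_s: 26.45
ee_pos: [0.5014, -0.1081, 0.2011]
tool_rot: [[0.057, 0.964, -0.258], [0.19, -0.264, -0.945], [-0.98, 0.005, -0.199]]
force: [-0.8, 0.2, -1.5]
width: 0.001
26.45 [ 0.50141461 -0.10809216  0.20113877] [[0.057, 0.9644, -0.2583], [0.1903, -0.2644, -0.9454], [-0.9801, 0.0048, -0.1986]] [-0.375 -0.234  1.834  0.199  1.558 -0.112] [-0.78  0.2  -1.51] 0.0014181399103956552
stop 7.88
pick 21.16
cup 12.37
span 8.57
pot 7.14
jar 7.56
```

View pics/top4c.png

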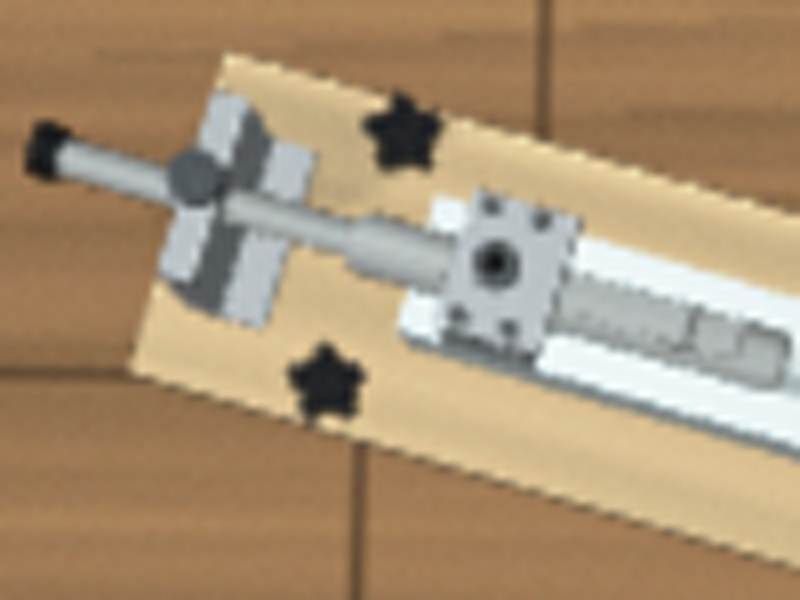

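View pics/scene4c.png

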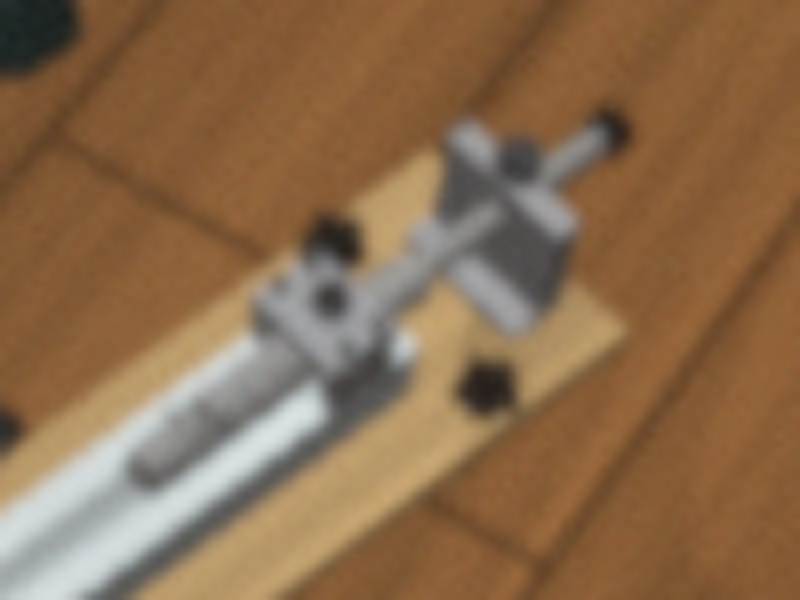

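View pics/w11.png

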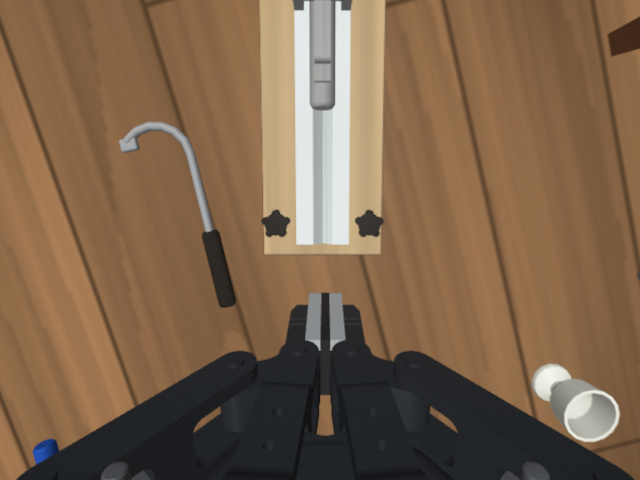

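The pin lies against the stop at crop (352,238) in the top view, and the stop's far end is unchanged at (47,150). I'll check the rest of the bench before handing in.

View pics/top4.png

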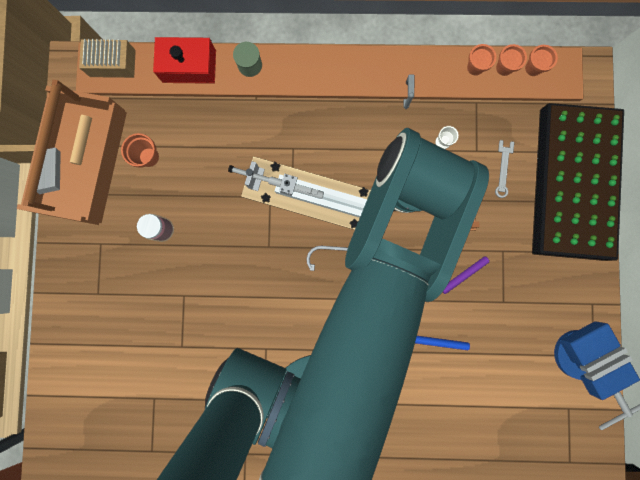

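Everything else is where it was: cup (447,136), spanner (505,168), pot (139,150), jar (152,227), pick (330,255). The pick and cup differ in the numbers only because the arm covers part of them. Handing in.

```bash
python3 -c "
from station import manip; print(manip.state()['time_s'],manip.hand_in())"
```

```text
the job is handed in; nothing more can be done
26.6 None
```

The pin lies in the V-groove, under the hold-down and bush and up against the end stop. I handed the job in at 26.6 s with the gripper clear of everything.

- **Lift and lay:** I gripped the pin at its middle and lifted it with no slip. I seated it in the groove at about jig x = −126 mm and let go.
- **Push:** With the shut fingertips on the tail, I slid it along against 7–8 N of friction. At the stop the motion stalled and the force rose to about 14.6 N. That leaves about 6–7 N on the stop, under its 14 N slip limit. I backed straight off from there.
- **Last checks:** The final pictures show no visible gap between pin and stop, and the stop's outer end is at the same pixels as before. The force is back near zero.
- **Other things on the bench:** All appear unmoved. My picture-difference check gave higher values for the hoof pick and the egg cup. I put that down to the arm covering part of that view; the final wrist picture shows both, apparently undisturbed.

One early disagreement: the two fixed cameras placed the jig about 5 mm apart. I relied on the wrist view and touch instead.

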